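# Clear the feed scale with the strike-off stick

## Task

Put the scale on standby by pressing its wide key, tip the tube on its stand mouth-down so that the wooden stick slides out against the stop, draw the stick out, and with the stick in the gripper sweep all the feed wafers off the pan over its open edge into the blue bin. Then lay the stick in its black tray, leave the tube level again (or mouth-up), and last of all press the middle key fully down to put the scale back on; leave the third key and the sieve, jar and cup alone.

Things in the scene. Friction and masses are not known exactly. Their poses are not given: they have to be found in the camera images.
- stand: Fixed grey stand with the tilting tube between two cheeks. Origin on the bench under the tube's pivot; +x = the way the tube's mouth points (horizontally), y along the pivot axis, z up. Pivot 155 mm above the bench. Base plate 90 mm wide, 10 thick, x from -65 to +175 mm; cheeks 44 mm wide in x, 59 mm apart over their outsides, to 169 mm high.
- stop (a point): Centre of the face of the stand's black rubber stop, 36 mm wide. With the tube tilted fully, it catches the lower half of the stick's leading end, square to the tube's axis, 173 mm from the pivot along that axis; about 70 mm of the stick then stand out of the mouth.
- tube (a joint): Tilt of the tube, rad: 0 = level (start), positive = mouth down, end stops -0.3 (mouth up) and +0.5 (fully tilted). Stiff hinge (0.25 N m friction): stays where left; about 4 N down on its top 70 mm from the pivot turns it. Rectangular aluminium sheath, slippery inside, closed at the tail by a black cap, 200 long, 40 wide, 66 mm high, walls 3 mm, inside 34 x 60 mm; pivot at its centre.
- tube_mouth (a point): Centre of the tube's open mouth, 97.5 mm from the pivot, turning with the tube; its x points out of the mouth along the tube's axis, y along the pivot axis, z square to the tube's top. The stick slides out from about 0.25 rad of tilt on.
- stick_center (a point): Centre of the strike-off stick (scraper block), a light wooden bar 170 long (its x) x 24 wide (y) x 48 mm high (z), 130 g. It starts hidden in the tube, upright on the tube's floor, its end 10 to 20 mm inside the mouth. Tilted out, it can be gripped by its 24 mm width near its end, raised to level (the tube follows) and drawn out along the tube.
- scale: Fixed bench scale: steel pan and, beyond it, a cream console with keys. Origin on the bench under the pan; x to the console, y to the pan's closed end, z up. Pan floor 45 mm high, inner x -95 to +95 mm, y -108 (open edge, no rim, over the bin) to +130 mm; rims above the floor 14 mm on the x sides, 10 mm at the +y end. Console top 50 mm high, x 102 to 192, y -125 to +125 mm.
- key_wide (a joint): Travel of the wide standby key (52 mm in y, 34 in x), m: 0 = up (start), 0.010 = fully down, a hard stop. Interlocked with the middle key: pressing either fully down raises the other; both stay where left. A press takes about 3 N.
- key_mid (a joint): Travel of the weigh key, the middle key, narrow (26 mm in y, 34 mm in x), m: 0 = up, 0.010 = fully down. It is down at the start.
- key_end (a joint): Travel of the third key (tare), narrow like the middle key, at the other end of the row next to the dark display window, m: 0 = up, 0.010 = down; sprung, not interlocked. Leave it alone.
- key_wide_top (a point): Centre of the top face of the wide standby key (66 mm above the bench when up). In the scale's frame at x = 147, y = -82 mm.
- key_mid_top (a point): Centre of the top face of the middle (weigh) key (56 mm above the bench when down). In the scale's frame at x = 147, y = -32 mm.
- key_end_top (a point): Centre of the top face of the third key. In the scale's frame at x = 147, y = +8 mm.
- bin: Fixed blue open bin 200 x 120 mm (x, y), 40 mm high, walls 5 mm, floor 5 mm, against the pan's open edge, its near wall just under that edge. Origin under its centre; axes as the scale's.
- rest: Fixed shallow black tray for the stick, 220 (x) x 85 (y) mm, 14 mm high, walls 5 mm, floor 5 mm thick. Origin on the bench under its centre, x along its length.
- sieve: Bystander: steel sieve pan, 124 mm across, 50 mm high. Leave alone. Origin: centre of its underside.
- jar: Bystander: sample jar, 68 mm across, 100 mm high. Leave alone. Origin: centre of its underside.
- beaker: Bystander: blue sample cup, 72 mm across, 75 mm high. Leave alone. Origin: centre of its underside.
- wafer0_c (a point): Centre of a loose pressed-feed wafer, brown, 36 x 28 x 12 mm (x, y, z), 15 g, lying on the pan at the start. Three to six of the six are present.
- wafer1_c (a point): Centre of a loose pressed-feed wafer, brown, 36 x 28 x 12 mm (x, y, z), 15 g, lying on the pan at the start. Three to six of the six are present.
- wafer2_c (a point): Centre of a loose pressed-feed wafer, brown, 36 x 28 x 12 mm (x, y, z), 15 g, lying on the pan at the start. Three to six of the six are present.
- wafer3_c (a point): Centre of a loose pressed-feed wafer, brown, 36 x 28 x 12 mm (x, y, z), 15 g, lying on the pan at the start. Three to six of the six are present.
- wafer4_c (a point): Centre of a loose pressed-feed wafer, brown, 36 x 28 x 12 mm (x, y, z), 15 g, lying on the pan at the start. Three to six of the six are present.
- wafer5_c (a point): Centre of a loose pressed-feed wafer, brown, 36 x 28 x 12 mm (x, y, z), 15 g, lying on the pan at the start. Three to six of the six are present.
There are look-alikes about, which are no part of the job. Of the things like the bin, leave any that is pink; of the rest the smaller one is meant.

How it is judged:
By the outcome, as a careful person would: the job done as asked, in the order asked, and still so for the second after the job is handed in, with the robot touching nothing.
Of wafer0, wafer1, wafer2, wafer3, wafer4, wafer5 only 3 to 6 are there at a start; the rules pass over those that are not, and their reading is None.
At some moment in a run one of wafer0, wafer1, wafer2, wafer3, wafer4, wafer5 may be knocked a few centimetres aside while the robot is not near it.
Once in a run the grip may slacken for a moment while it holds something.
It also fails if it takes over 192 s, if anything falls off the work surface, if the arm or the gripper's body presses on something with over 40 N, if the wrist force passes 120 N, or if a joint passes its speed limit or range.

## Robot

A 6-joint arm with a two-finger parallel gripper is mounted at the origin on the work surface. World frame = base frame: x ahead of the robot, y to its left, z up, the work surface at z = 0. Lengths are in m, angles in rad, forces in N, time in s.
With the tool pointing down it reaches from about 0.35 to 0.875 m from the base axis. Payload 4.2 kg.
Tool frame: the origin (TCP) lies at the very end of the fingers, on their centre line; the grasp point (between the pads) lies 19 mm behind it; z points along the fingers, y is the line along which they close (so a half turn about z gives the same grasp; the last joint's range is limited). The gripper opens to 87 mm and grips with 3 to 60 N. Pads are 19 mm wide; open, the fingers measure 117 mm over their backs; the gripper's body (75 mm by 190 mm) begins 51 mm behind the grasp point.
Start: joints at [-1.012, 0.385, 0.008, 0, -1.194, -0.259], TCP at [0.185, -0.597, 0.223] pointing down, gripper open.
Joint ranges: [-3.14, 3.14], [-1.21, 2.06], [-1.07, 1.41], [-3.16, 2.05], [-2.99, -0.16], [-3.1, 3.1]. Speed limits (rad/s): [2.79, 2.79, 3.14, 3.14, 3.14, 3.14].

## Interface

Orientations are given as a rotation vector (axis times angle).
In Python, from rig import arm gives the robot as it stands. Calls block until the motion is done:
- arm.movep(position, orientation): joint-space move of the TCP to a pose.
- arm.move_l(position, rotation=None, rate=0.15, stop_force=None): straight line of the TCP; rotation=None keeps the orientation; rate is the mean speed in m/s. With stop_force (N) it stops when the force on the tool has changed by that much, and returns True; else False.
- arm.set_joints(angles): joint-space move.
- arm.move_gripper(opening, squeeze=None): finger opening in m; squeeze is the grip in N (None keeps the last); returns when the fingers have stopped.
- arm.sleep(seconds).
- arm.inverse_kinematics(position, orientation): joint angles nearest the present ones, or None.
- arm.capture(name): name is "scene" or "top"; returns (picture, depth): 400x640x3 uint8, red, green, blue; 400x640 float32, m along the optical axis (not along the pixel's ray), 0 where there is no reading.
- arm.calibration(name): a dict with "K" (3x3 intrinsics, pixels), "dist" ([k1, k2, p1, p2, k3] as OpenCV has them; the pictures are not rectified), "rvec" (rotation vector, rad) and "tvec" (3), from world to camera coordinates, as OpenCV has them. Camera axes: x right, y down, z forward; pixel columns grow to the right and rows downward; lengths in m; the calibration is good to about 2 mm. A picture is of the moment at which its call begins. calibration takes no time and is no camera call.
A pose or a line that the arm cannot do raises arm.Unreachable and nothing moves.
- arm.job_done(): hands the job in; it is judged then, once.
Trained networks look in the newest picture that a camera, given by its name, has taken for a name from the list of things; names that differ only in an ending like _2 or _b are one class to them, and where a whole thing is asked for, a point or a joint stands for the part that bears it (a point fixed in the world has none). Each returns a list of dicts, best first, with "score" (0 to 1); they miss things now and then, are a little off and sometimes report something else, mostly with a low value. They report only what shows in the picture. A call takes as long as a camera call. They do not tell look-alikes from the thing itself.
- arm.look_for(thing, camera): "box" ([left, top, right, bottom] in pixels, round what is visible of it).
- arm.regions_of(thing, camera): "mask" (400x640 bool, what is visible of it) and "box" ([left, top, right, bottom] in pixels, round what is visible of it).
Readings, each from a call of its own:
- arm.read_time_s(): time.
- arm.read_joint_pos(): joint angles.
- arm.read_qvel(): joint speeds.
- arm.read_effort(): joint torques, N m.
- arm.read_tcp_pos(): TCP position.
- arm.read_tool_rot(): TCP orientation.
- arm.read_ft_force(): force on the tool from outside, world axes, zero at the start.
- arm.read_wrist_torque(): the same for the moment, N m.
- arm.read_width(): finger opening in m.
- arm.read_finger_force(): force on a finger pad.
Only numpy, scipy, OpenCV 4.12 (cv2) and the standard library are available. Lean on these libraries where they do the work, as an engineer would, in place of code of your own. Each camera call takes 0.05 s, during which the arm holds its last target. There are 200 camera calls.

## Working session

There is one attempt and no reset: what is moved stays moved. The work goes in short steps, each a Python script; the robot and the scene stay as the last script left them, time stands still between calls to the robot, and variables do not carry over. Pictures are saved under pics/ and viewed, at most 14 in all, crops included, and the job is handed in when it is done.

```bash
ls; mkdir -p pics
cat > h.py <<'E'
import numpy as np, cv2
from scipy.spatial.transform import Rotation as R
from rig import arm
def cap(c,name=None):
    p,d=arm.capture(c)
    if name: cv2.imwrite(f'pics/{name}.png',p[:,:,::-1])
    return p,d
def world(c,uv,z):
    k=arm.calibration(c);K=np.array(k['K'],float)
    uv=np.array(uv,float).reshape(-1,1,2);z=np.array(z,float).reshape(-1)
    n=cv2.undistortPoints(uv,K,np.array(k['dist'],float)).reshape(-1,2)
    pc=np.c_[n*z[:,None],z]
    Rm=cv2.Rodrigues(np.array(k['rvec'],float))[0]
    return (pc-np.array(k['tvec'],float).reshape(3))@Rm
def cloud(c,d,mask=None):
    m=d>0
    if mask is not None:m=m&mask
    v,u=np.nonzero(m)
    return world(c,np.c_[u,v],d[v,u]),np.c_[u,v]
def proj(c,P):
    k=arm.calibration(c)
    return cv2.projectPoints(np.array(P,float).reshape(-1,3),np.array(k['rvec'],float),np.array(k['tvec'],float),np.array(k['K'],float),np.array(k['dist'],float))[0].reshape(-1,2)
def down(yaw): # tool z down, tool y (closing) at angle yaw+90deg ; tool x at yaw
    c,s=np.cos(yaw),np.sin(yaw)
    return R.from_matrix(np.array([[c,s,0],[s,-c,0],[0,0,-1.]])).as_rotvec()
E
python3 - <<'E'
from h import *
for c in('scene','top'):
    p,d=cap(c,c+'0'); k=arm.calibration(c)
    Rm=cv2.Rodrigues(np.array(k['rvec'],float))[0];print(c,k['K'][0][0],-Rm.T@np.array(k['tvec'],float).ravel(),Rm[2])
    np.save(c+'_d.npy',d)
    for t in['stand','tube','scale','bin','rest','sieve','jar','beaker','key_wide','key_mid','key_end','wafer0_c']:
        for r in arm.regions_of(t,c):
            P,_=cloud(c,d,r['mask'])
            print(t,round(r['score'],2),np.round(r['box']),r['mask'].sum(),np.round(np.median(P,0),3) if len(P) else '',np.round(np.ptp(P,axis=0),3) if len(P) else '')
E
```

```text
pics
scene 377.6751339061354 [0.86380756 0.58510257 0.72878853] [-0.42128629 -0.64548991 -0.63707193]
stand 0.95 [321. 254. 449. 384.] 8450 [0.534 0.326 0.131] [0.189 0.297 0.194]
stand 0.37 [202. 187. 347. 295.] 8810 [ 0.587 -0.035  0.048] [0.355 0.347 0.074]
tube 0.89 [360. 252. 448. 362.] 4011 [0.533 0.352 0.188] [0.13  0.201 0.192]
scale 0.8 [203. 192. 345. 295.] 8322 [ 0.59  -0.033  0.048] [0.333 0.313 0.073]
scale 0.18 [356. 251. 449. 359.] 4067 [0.533 0.35  0.188] [0.17  0.329 0.192]
bin 0.97 [383. 238. 482. 293.] 3894 [0.28  0.224 0.008] [0.357 0.203 0.193]
bin 0.82 [298. 132. 382. 180.] 2749 [ 0.201 -0.304  0.022] [0.313 0.236 0.059]
bin 0.71 [222. 172. 300. 209.] 1595 [ 0.508 -0.283  0.01 ] [0.232 0.187 0.064]
bin 0.53 [226. 147. 247. 174.] 499 [ 0.515 -0.421  0.052] [0.098 0.111 0.079]
bin 0.28 [174. 163. 215. 199.] 1127 [ 0.663 -0.443  0.026] [0.122 0.126 0.054]
rest 0.98 [261. 298. 352. 400.] 4385 [0.665 0.242 0.007] [0.103 0.235 0.021]
sieve 0.69 [171. 165. 214. 198.] 1158 [ 0.663 -0.441  0.026] [0.122 0.198 0.054]
jar 0.93 [259. 136. 282. 166.] 617 [ 0.4   -0.403  0.06
[... 1495 characters left out ...]
. 160. 399. 221.] 1977 [ 0.518 -0.248  0.005] [0.213 0.14  0.055]
rest 0.73 [211. 135. 274. 162.] 1459 [0.664 0.224 0.005] [0.096 0.221 0.027]
sieve 0.85 [414. 130. 448. 170.] 993 [ 0.666 -0.427  0.008] [0.122 0.116 0.063]
sieve 0.42 [168. 172. 234. 191.] 1079 [0.514 0.321 0.187] [0.083 0.198 0.202]
jar 0.63 [422. 217. 444. 236.] 389 [ 0.385 -0.413  0.097] [0.062 0.062 0.116]
jar 0.22 [327. 135. 337. 148.] 80 [ 0.671 -0.082  0.065] [0.042 0.028 0.031]
beaker 0.82 [427. 179. 450. 200.] 379 [ 0.515 -0.452  0.036] [0.069 0.065 0.089]
key_wide 0.56 [350. 140. 365. 149.] 144 [ 0.662 -0.171  0.066] [0.036 0.051 0.018]
key_mid 0.45 [338. 139. 345. 148.] 82 [ 0.666 -0.123  0.056] [0.039 0.024 0.018]
```

Run:
```python
import cv2
a=cv2.imread('pics/scene0.png');cv2.imwrite('pics/scene_z.png',cv2.resize(a[120:400,150:510],None,fx=2.1,fy=2.1,interpolation=cv2.INTER_CUBIC))
a=cv2.imread('pics/top0.png');cv2.imwrite('pics/top_z.png',cv2.resize(a[110:330,150:470],None,fx=2.5,fy=2.5,interpolation=cv2.INTER_CUBIC))
```

```text
(no output)
```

View pics/scene_z.png

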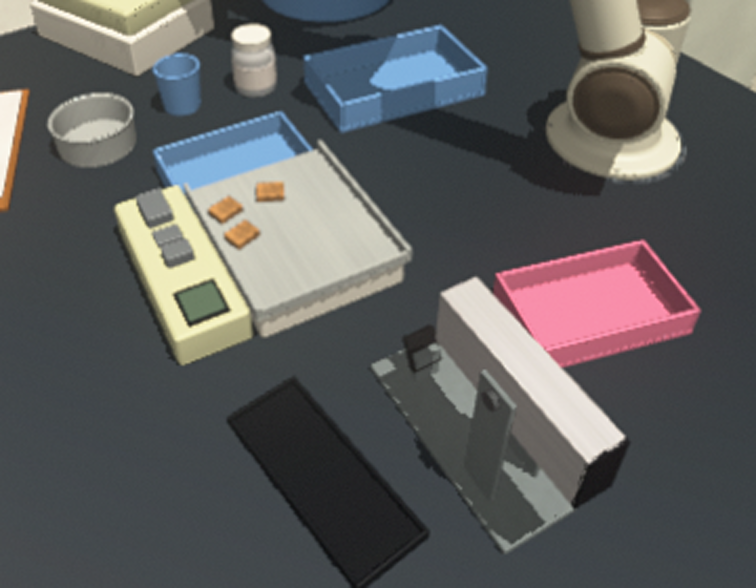

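View pics/top_z.png

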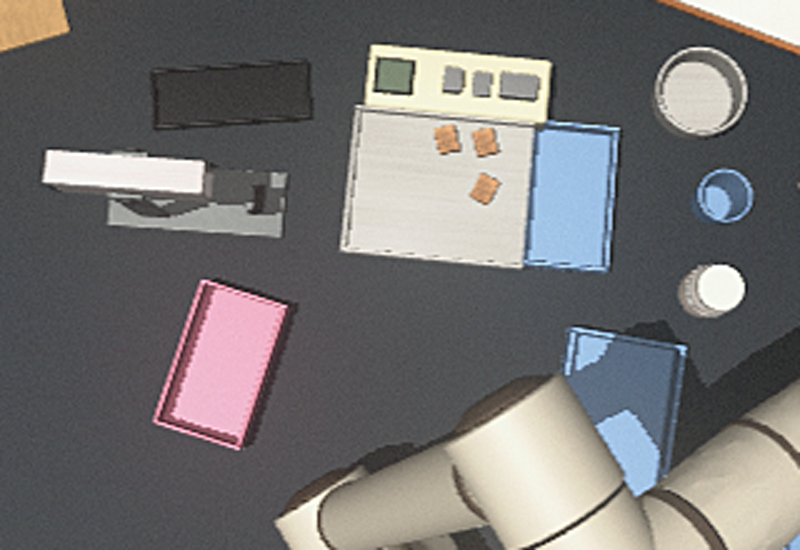

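Three wafers on the pan, at scene_z (225,208), (270,190) and (242,233). There are three bin-like trays: pink at (600,300), a large blue one at (395,75) and a blue one against the pan at (235,150). I choose the one against the pan, since it is smaller and sits at the open edge. The tube's mouth points at the black stop (422,350), towards world -y. There is only one tray, one tube and one scale. Next I fit the poses.

```bash
cat >> h.py <<'E'
def rect(P):
    (c,s,a)=cv2.minAreaRect(np.float32(P[:,:2]*1000)); return np.round(c,1),np.round(s,1),round(a,1)
E
python3 - <<'E'
from h import *
for c in('scene','top'):
    p,d=cap(c); print(c)
    P,uv=cloud(c,d); hsv=cv2.cvtColor(p,cv2.COLOR_RGB2HSV)[uv[:,1],uv[:,0]]
    for n,b in dict(tubetop=([.42,.15,.180],[.65,.5,.196]),
                    pan=([.4,-.25,.040],[.62,.12,.052]),console=([.6,-.28,.046],[.75,.12,.056])).items():
        m=np.all((P>b[0])&(P<b[1]),1)
        if n=='console': m&=(hsv[:,0]>20)&(hsv[:,0]<35)&(hsv[:,1]>60)
        Q=P[m]; print(n,len(Q),rect(Q),np.round(np.median(Q,0),4))
        if n=='tubetop':
            ctr=Q.mean(0);w=np.linalg.svd(Q[:,:2]-ctr[:2],full_matrices=False)[2];print('axis',w[0])
    for t in['rest','bin','stand','key_wide','key_mid','wafer0_c','wafer1_c']:
        for r in arm.regions_of(t,c)[:3]:
            Q,_=cloud(c,d,cv2.erode(r['mask'].astype(np.uint8),np.ones((2,2)))>0)
            if t=='stand':Q=Q[Q[:,2]<.02]
            if len(Q)>5: print(t,round(r['score'],2),rect(Q),np.round(np.median(Q,0),3))
    # wafers by colour
    m=((hsv[:,0]<18)&(hsv[:,1]>120)&(P[:,2]>.045)&(P[:,2]<.075)&(P[:,0]>.42)&(P[:,0]<.66)&(P[:,1]<.12)&(P[:,1]>-.22))
    M=np.zeros(d.shape,np.uint8);M[uv[m,1],uv[m,0]]=1
    n,L=cv2.connectedComponents(M)
    for i in range(1,n):
        if (L==i).sum()>15: Q,_=cloud(c,d,L==i);print('waf',(L==i).sum(),np.round(Q.mean(0),3))
E
```

```text
scene
tubetop 2491 (array([519.5, 326.2]), array([199.4,  42.4]), 86.1) [0.5227 0.3407 0.1893]
axis [0.0643664  0.99792633]
pan 4075 (array([522.3, -92.6]), array([317.9, 199.5]), 89.0) [ 0.5231 -0.0448  0.0474]
console 416 (array([672.1, -87.1]), array([249.8,  88.4]), 84.6) [ 0.6874 -0.0329  0.0513]
rest 0.62 (array([665. , 230.6]), array([ 84.5, 216.9]), 4.0) [0.664 0.243 0.007]
rest 0.28 (array([499.8, 328.6]), array([198.7,  82.6]), 86.0) [0.533 0.354 0.188]
bin 0.85 (array([ 520.8, -241.1]), array([120., 200.]), 85.1) [ 0.511 -0.278  0.009]
bin 0.85 (array([ 184.9, -289.2]), array([159.6, 296.2]), 79.6) [ 0.202 -0.302  0.021]
bin 0.6 (array([277.1, 212.9]), array([159.3, 218.7]), 72.5) [0.28  0.224 0.008]
stand 0.82 (array([513.8, 263.9]), array([254.2,  96.8]), 85.3) [0.529 0.287 0.011]
key_wide 0.61 (array([ 660.4, -172.7]), array([59.2, 37.9]), 84.8) [ 0.663 -0.161  0.068]
key_mid 0.69 (array([ 668.2, -111.4]), array([42.9, 33.1]), 88.7) [ 0.669 -0.116  0.058]
key_mid 0.66 (array([506.2, 285.3]), array([166.7, 275.5]), 13.2) [0.534 0.328 0.132]
wafer1_c 0.53 (array([ 525.3, 
[... 444 characters left out ...]
6  0.05  ]
rest 0.89 (array([661.6, 225.8]), array([ 86.2, 216.2]), 3.1) [0.662 0.225 0.005]
bin 0.69 (array([286.7, 224.3]), array([117.6, 194.1]), 72.5) [0.285 0.227 0.006]
bin 0.67 (array([ 223.5, -304.8]), array([165.5, 200.1]), 80.1) [ 0.25  -0.327  0.007]
bin 0.57 (array([ 516.3, -249.9]), array([116.6, 201.2]), 85.3) [ 0.517 -0.25   0.006]
stand 0.89 (array([514.8, 267.9]), array([238.2,  87.6]), 86.8) [0.497 0.232 0.009]
key_wide 0.68 (array([ 660.5, -171.9]), array([45.3, 31.4]), 80.5) [ 0.661 -0.173  0.066]
key_mid 0.4 (array([ 663.9, -123.3]), array([20.9, 27.7]), 89.1) [ 0.663 -0.123  0.055]
wafer1_c 0.64 (array([ 663.9, -123.3]), array([20.9, 27.7]), 89.1) [ 0.663 -0.123  0.055]
```

```bash
cat >> h.py <<'E'
ya=np.deg2rad(-5.0); XS=np.array([np.cos(ya),np.sin(ya)]); YS=np.array([-np.sin(ya),np.cos(ya)]); OS=np.array([.5235,-.0765])
def sc(x,y,z): return np.r_[OS+x*XS+y*YS,z]
PIV=np.array([.519,.3264,.155]); M=np.array([-.066,-.998,0]);M/=np.linalg.norm(M); Z=np.array([0,0,1.])
def ax(th): return M*np.cos(th)-Z*np.sin(th)      # tube axis at tilt
def up(th): return Z*np.cos(th)+M*np.sin(th)
def tool(zd,xd):
    y=np.cross(zd,xd); return R.from_matrix(np.c_[xd,y,zd]).as_rotvec()
def best(pos,rots):
    q0=np.array(arm.read_joint_pos()); o=[]
    for r in rots:
        q=arm.inverse_kinematics(pos,r)
        if q is not None:o.append((np.abs(np.array(q)-q0).max(),r))
    print([round(a[0],2) for a in o]); return min(o,key=lambda a:a[0])[1]
def st(): print('t',round(arm.read_time_s(),1),'tcp',np.round(arm.read_tcp_pos(),4),'F',np.round(arm.read_ft_force(),1),'w',round(arm.read_width(),4))
E
python3 - <<'E'
from h import *
arm.move_gripper(0.0,20)
# reachability checks
q=[]
for th in(.5,.2,0):
  for s in(1,-1):
    for r,h in((.148,0),(.27,0)):
      p=PIV+r*ax(th)+(h-.019)*up(th); print(th,s,r,np.round(arm.inverse_kinematics(p,tool(-up(th),s*ax(th))) if arm.inverse_kinematics(p,tool(-up(th),s*ax(th))) is not None else [9],2))
p=sc(.147,-.082,.12); r=best(p,[down(ya+np.pi/2),down(ya-np.pi/2)])
arm.movep(p,r); st()
print(arm.move_l(sc(.147,-.082,.0525),rate=.05,stop_force=15)); st()
arm.move_l(sc(.147,-.082,.12),rate=.15)
p,d=cap('scene'); cv2.imwrite('pics/k1.png',cv2.resize(p[180:280,190:350,::-1],None,fx=4,fy=4))
for t in('key_wide','key_mid'):
  for q in arm.regions_of(t,'scene')[:1]:
    Q,_=cloud('scene',d,cv2.erode(q['mask'].astype(np.uint8),np.ones((3,3)))>0);print(t,np.round(np.median(Q,0),3))
E
```

```text
0.5 1 0.148 [ 0.37  0.41 -0.28 -0.67 -0.78  0.02]
0.5 1 0.27 [ 0.15  0.5  -0.32 -0.72 -0.78  0.32]
0.5 -1 0.148 [9]
0.5 -1 0.27 [ 0.15  0.5  -0.32 -0.72 -0.78 -2.82]
0.2 1 0.148 [ 0.55  0.33 -0.32 -0.23 -0.81 -0.46]
0.2 1 0.27 [ 0.33  0.33 -0.39 -0.26 -0.78 -0.21]
0.2 -1 0.148 [ 0.55  0.33 -0.32 -0.23 -0.81  2.68]
0.2 -1 0.27 [ 0.33  0.33 -0.39 -0.26 -0.78  2.93]
0 1 0.148 [ 0.64  0.32 -0.32  0.   -0.92 -0.7 ]
0 1 0.27 [ 0.44  0.27 -0.41  0.   -0.9  -0.5 ]
0 -1 0.148 [ 0.64  0.32 -0.32  0.   -0.92  2.44]
0 -1 0.27 [ 0.44  0.27 -0.41  0.   -0.9   2.64]
[np.float64(3.33), np.float64(1.0)]
t 5.9 tcp [ 0.6625 -0.1721  0.1203] F [-0.9  0.4  0.3] w 0.0003
True
t 7.1 tcp [ 0.6625 -0.1709  0.0565] F [-0.9  0.1  4.1] w 0.0003
key_wide [ 0.664 -0.17   0.058]
key_mid [ 0.671 -0.114  0.068]
```

View pics/k1.png

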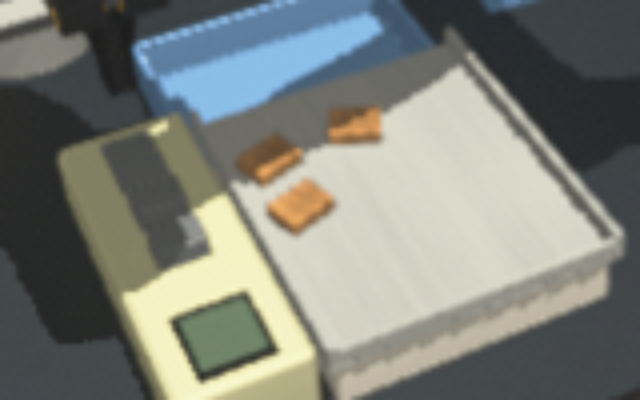

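The wide key is down (56 mm) and the middle key is up (66 mm). Next I tilt the tube.

Run:
```python
from h import *
a=PIV+.072*M; rot=tool(-Z,M)
arm.move_l(sc(.147,-.082,.26),rate=.3)
p=a.copy();p[2]=.26; arm.movep(p,rot); p[2]=.197; arm.move_l(p,rate=.2)
p[2]=.138; print(arm.move_l(p,rate=.06,stop_force=18)); st()
arm.sleep(.7)
p[2]=.26; arm.move_l(p,rate=.25); 
# step aside for view
q=p-.02*M; q[0]-=.0;arm.move_gripper(.05)
pt,d=cap('scene'); cv2.imwrite('pics/t1.png',cv2.resize(pt[220:400,290:490,::-1],None,fx=3.5,fy=3.5))
for t in('stick_center','tube'):
  for q in arm.regions_of(t,'scene')[:2]:
    Q,_=cloud('scene',d,q['mask']);print(t,q['score'],q['box'],np.round(np.median(Q,0),3),rect(Q))
```

```text
True
t 11.3 tcp [0.5153 0.2519 0.1574] F [-0.5 -2.4  5.9] w 0.0002
stick_center 0.81 [340.8, 264.6, 361.1, 294.6] [0.522 0.196 0.095] (array([491.3, 163.9]), array([149.5,  38.3]), 49.4)
tube 0.8 [354.5, 264.7, 450.3, 350.3] [0.534 0.358 0.186] (array([474.7, 286.1]), array([239.3, 241. ]), 22.6)
tube 0.64 [223.8, 175.5, 299.9, 209.4] [ 0.511 -0.282  0.01 ] (array([ 518.6, -243.3]), array([123. , 200.5]), 87.8)
```

View pics/t1.png

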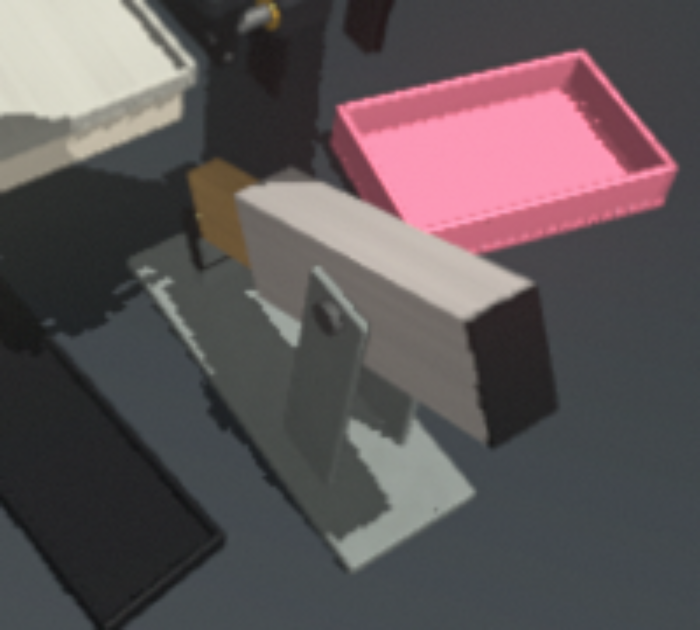

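The stick now stands out of the mouth against the stop (t1 (215,205)). Next I grip it, raise it and draw it out.

Run:
```python
from h import *
pose=lambda r,h,th:(PIV+r*ax(th)+h*up(th)-.019*up(th)+0, tool(-up(th),ax(th)))
a=pose(.15,.13,.5); arm.movep(*a)
pt,d=cap('scene')
q=arm.regions_of('stick_center','scene')[0]; Q,_=cloud('scene',d,cv2.erode(q['mask'].astype(np.uint8),np.ones((3,3)))>0)
s=(Q-PIV);print('r',np.percentile(s@ax(.5),[5,50,98]),'h',np.percentile(s@up(.5),[5,50,98]))
a=pose(.15,0,.5); print(arm.move_l(a[0],rate=.12,stop_force=15)); st()
arm.move_gripper(.0,45); st(); print(arm.read_finger_force())
for th in(.5,.4,.3,.2,.1,0,-.05):
    a=pose(.148,0,th); arm.move_l(a[0],a[1],rate=.08)
st()
pt,d=cap('scene'); cv2.imwrite('pics/t2.png',cv2.resize(pt[200:400,270:490,::-1],None,fx=3,fy=3))
```

```text
r [0.12165015 0.14122926 0.16469842] h [-0.01604015  0.01167213  0.0247157 ]
False
t 15.9 tcp [0.5115 0.204  0.0672] F [-1.   0.2  0.7] w 0.0501
t 16.4 tcp [0.5109 0.2041 0.0666] F [-1.4 -0.6  0.5] w 0.0238
44.99154184944928
t 18.6 tcp [0.5088 0.1779 0.1426] F [ 0.5 -0.1 -1.4] w 0.0238
```

View pics/t2.png

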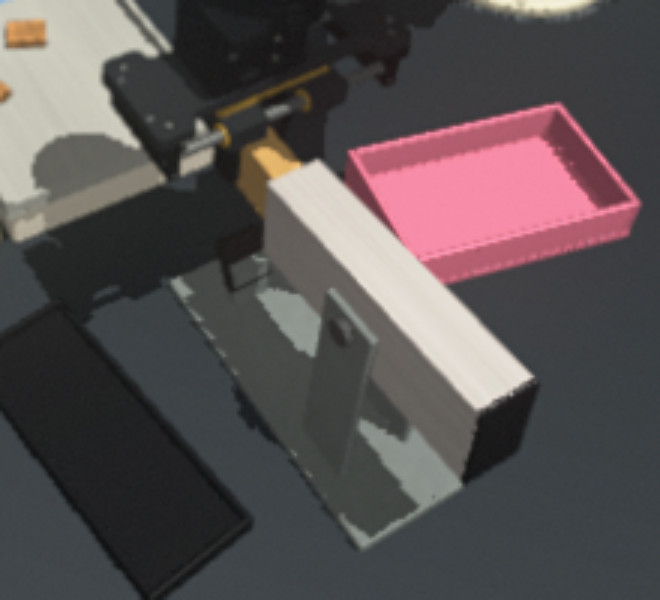

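The tube followed and is near level, with the stick held (t2 (265,175)). Next I draw it out and set it on the clear end of the pan to regrip at its centre.

Run:
```python
from h import *
th=-.05
pose=lambda r,h,th:(PIV+r*ax(th)+h*up(th)-.019*up(th), tool(-up(th),ax(th)))
a=pose(.268,0,th); print(arm.move_l(a[0],rate=.1,stop_force=25)); st()
p=np.array(arm.read_tcp_pos()); p[2]=.23; arm.move_l(p,tool(-Z,M),rate=.15); st()
t=sc(.062,.085,.16)
r=best(t,[down(ya),down(ya+np.pi)]); print(r)
arm.movep(t,r); st()
print(arm.read_finger_force())
pt,d=cap('scene','s3'); cv2.imwrite('pics/s3z.png',cv2.resize(pt[130:380,180:480,::-1],None,fx=2.4,fy=2.4))
```

```text
False
t 20.0 tcp [0.5014 0.0588 0.1494] F [ 0.3 -1.6 -1.6] w 0.0237
t 20.7 tcp [0.5007 0.0588 0.229 ] F [-0.8 -0.2 -2.1] w 0.0236
[np.float64(1.71), np.float64(1.43)]
[0.13703435 3.13860255 0.        ]
t 22.0 tcp [0.5924 0.0029 0.1596] F [ 0.1 -0.3 -1.3] w 0.0239
44.995081443339586
```

View pics/s3z.png

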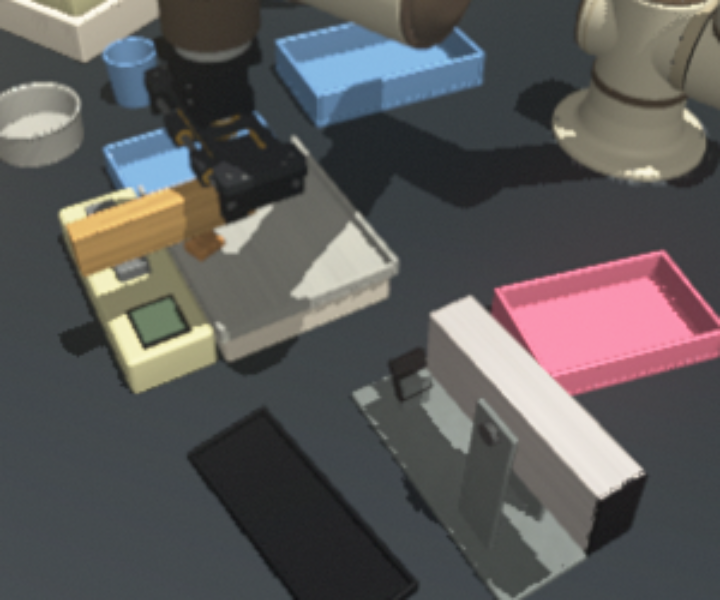

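Stick held level, but it points towards the console (tool x = -XS), so the grip must go to x = -62 mm instead. Wafers at (205,245) and nearby are unaffected.

Run:
```python
from h import *
arm.move_l(sc(-.062,.085,.16),rate=.2)
arm.move_l(sc(-.062,.085,.07),rate=.15)
print(arm.move_l(sc(-.062,.085,.052),rate=.03,stop_force=4)); st()
arm.move_gripper(.05); arm.sleep(.3)
arm.move_l(sc(-.062,.085,.16),rate=.25)
arm.move_l(sc(-.062,-.03,.25),rate=.3)
for c in('top','scene'):
    p,d=cap(c,'s4'+c); P,uv=cloud(c,d); hsv=cv2.cvtColor(p,cv2.COLOR_RGB2HSV)[uv[:,1],uv[:,0]]
    loc=(P[:,:2]-OS)@np.c_[XS,YS]
    for r in arm.regions_of('stick_center',c)[:2]:
        Q,_=cloud(c,d,r['mask']);Q=Q[Q[:,2]>.085];L=(Q[:,:2]-OS)@np.c_[XS,YS]
        if len(Q)>10: print(c,'stick',r['score'],rect(np.c_[L,L]),np.median(Q[:,2]))
    m=(hsv[:,0]<18)&(hsv[:,1]>120)&(P[:,2]>.045)&(P[:,2]<.07)&(abs(loc)<.15).all(1)
    Mk=np.zeros(d.shape,np.uint8);Mk[uv[m,1],uv[m,0]]=1;n,L=cv2.connectedComponents(Mk)
    for i in range(1,n):
        if (L==i).sum()>15: Q,_=cloud(c,d,L==i);print(c,'waf',(L==i).sum(),np.round((Q.mean(0)[:2]-OS)@np.c_[XS,YS],3),Q[:,2].max())
p=cv2.imread('pics/s4scene.png');cv2.imwrite('pics/s4z.png',cv2.resize(p[130:330,180:400],None,fx=3,fy=3))
```

```text
True
t 24.1 tcp [0.4689 0.0136 0.0536] F [-1.   0.   2.2] w 0.0237
scene stick 0.71 (array([ 2.8, 84.1]), array([ 26.9, 168.2]), 89.9) 0.09457383033593453
scene waf 87 [-0.023 -0.031] 0.061849247926762184
scene waf 104 [ 0.07  -0.038] 0.06182296984680407
scene waf 114 [0.069 0.014] 0.06272343600703952
```

View pics/s4z.png

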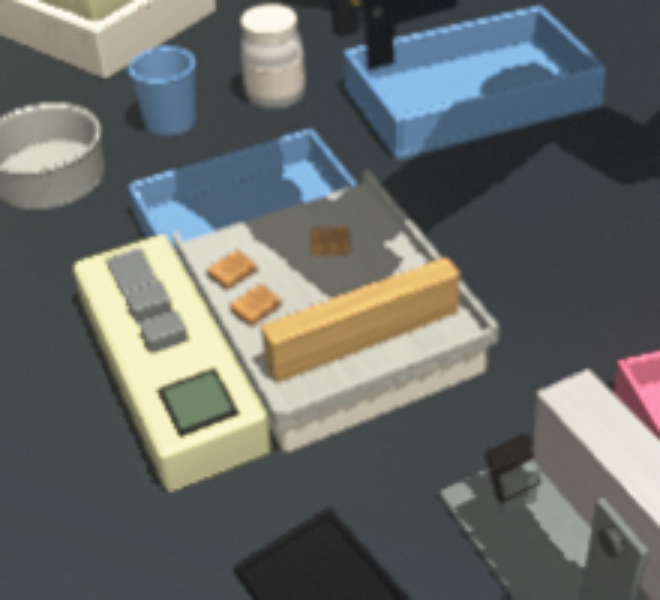

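The stick stands upright at the closed end (s4z (360,320)); wafers at (330,240), (232,268) and (255,303). Next I regrip at the centre and sweep.

Run:
```python
from h import *
arm.move_l(sc(.003,.084,.14),rate=.3)
print(arm.move_l(sc(.003,.084,.058),rate=.12,stop_force=10)); st()
arm.move_gripper(0,50); st()
arm.move_l(sc(.001,.084,.059),rate=.05)
print(arm.move_l(sc(.001,-.09,.059),rate=.09,stop_force=20)); st()
print(arm.move_l(sc(.001,-.130,.059),rate=.06,stop_force=20)); st(); print(arm.read_finger_force())
arm.sleep(.3)
arm.move_l(sc(.001,-.130,.2),rate=.2)
arm.move_l(sc(.001,.02,.3),rate=.3)
p,d=cap('scene','s5'); cv2.imwrite('pics/s5z.png',cv2.resize(p[110:330,160:400,::-1],None,fx=2.7,fy=2.7))
pt,dt=cap('top','s5t')
for c in('scene','top'):
  for r in arm.regions_of('wafer0_c',c):
    print(c,r['score'],r['box'])
```

```text
False
t 28.1 tcp [0.5345 0.0068 0.0591] F [0.5 0.3 0.9] w 0.0501
t 28.7 tcp [0.534  0.0071 0.0583] F [-0.6 -0.8  2.7] w 0.0233
False
t 31.0 tcp [ 0.5167 -0.1659  0.059 ] F [ 0.1  0.5 -0. ] w 0.0234
False
t 31.8 tcp [ 0.5131 -0.2062  0.0589] F [ 0.5  0.3 -1.3] w 0.0236
50.0000053178519
scene 0.18 [223.2, 173.5, 299.9, 208.4]
top 0.57 [427.8, 176.6, 450.5, 202.4]
```

View pics/s5z.png

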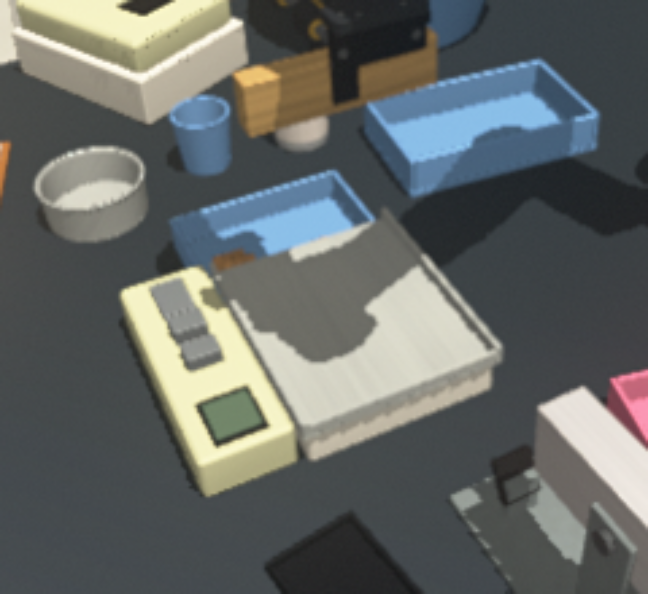

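The pan is clear, and a wafer shows in the bin corner (235,262). I lay the stick in the tray, then check the bin.

Run:
```python
from h import *
c=np.array([.6635,.228]); g=np.deg2rad(93.5)
t=np.r_[c,.15]; r=best(t,[down(g),down(g+np.pi)])
arm.movep(np.r_[c,.2],r); st()
arm.move_l(np.r_[c,.045],rate=.2)
print(arm.move_l(np.r_[c,.014],rate=.03,stop_force=4)); st()
arm.move_gripper(.045); arm.sleep(.3); arm.move_l(np.r_[c,.2],rate=.25)
# next: over tube tail, closed fingers, look
p=PIV-.075*M; p[2]=.26; rot=best(p,[tool(-Z,M),tool(-Z,-M)]); arm.move_gripper(0); arm.movep(p,rot); st()
p,d=cap('top','s6t'); P,uv=cloud('top',d); hsv=cv2.cvtColor(p,cv2.COLOR_RGB2HSV)
cv2.imwrite('pics/s6z.png',cv2.resize(p[110:330,150:470,::-1],None,fx=2.5,fy=2.5,interpolation=cv2.INTER_CUBIC))
ps,ds=cap('scene','s6'); Q,_=cloud('scene',ds)
s=Q-PIV; lat=np.array([-M[1],M[0],0]); m=(abs(s@lat)<.012)&(abs(s@M)<.09)&(Q[:,2]>.165)&(Q[:,2]<.21)&(s@M>-.0)
k=np.polyfit(s[m]@M,Q[m][:,2],1);print('tilt',-k[0],k[1],m.sum())
```

```text
[np.float64(4.5), np.float64(1.36)]
t 35.2 tcp [0.6637 0.2271 0.2003] F [ 1.  -1.5 -1.4] w 0.0239
True
t 37.0 tcp [0.6634 0.2279 0.0183] F [ 0.9 -0.1  3.7] w 0.0236
[np.float64(0.46), np.float64(2.68)]
t 40.8 tcp [0.5242 0.4006 0.2596] F [ 0.3 -0.3 -0.6] w 0.0007
tilt 0.04419734786460593 0.18958336312652121 280
```

View pics/s6z.png

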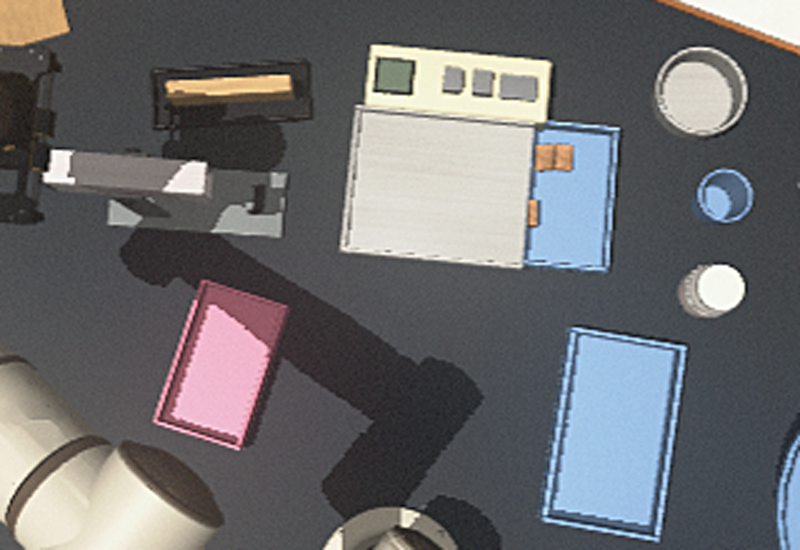

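All three wafers are in the bin ((545,157), (565,157), (533,212)) and the stick is in the tray (230,88). The tube is still about 0.04 rad mouth-down, so I press its tail to slightly mouth-up and measure again.

Run:
```python
from h import *
def chk():
    ps,ds=cap('scene'); Q,_=cloud('scene',ds)
    s=Q-PIV; lat=np.array([-M[1],M[0],0]); m=(abs(s@lat)<.012)&(abs(s@M)<.09)&(Q[:,2]>.165)&(Q[:,2]<.21)
    k=np.polyfit(s[m]@M,Q[m][:,2],1);print('tilt',-k[0],k[1],m.sum())
    return ps,ds
p=PIV-.075*M; p[2]=.2; arm.move_l(p,rate=.2)
p[2]=.1835; print(arm.move_l(p,rate=.04,stop_force=20)); st()
p[2]=.26; arm.move_l(p,rate=.25)
t=sc(.147,-.032,.2); r=best(t,[down(ya+np.pi/2),down(ya-np.pi/2)]); arm.movep(t,r); st()
ps,ds=chk()
P,uv=cloud('scene',ds); hsv=cv2.cvtColor(ps,cv2.COLOR_RGB2HSV)[uv[:,1],uv[:,0]]
loc=(P[:,:2]-OS)@np.c_[XS,YS]
pt,dt=cap('top');T,u=cloud('top',dt);h=cv2.cvtColor(pt,cv2.COLOR_RGB2HSV)[u[:,1],u[:,0]];lt=(T[:,:2]-OS)@np.c_[XS,YS]
m=(h[:,0]<18)&(h[:,1]>110)&(abs(lt[:,0])<.1)&(lt[:,1]>-.24)&(lt[:,1]<.13)&(T[:,2]<.08)
Mk=np.zeros(dt.shape,np.uint8);Mk[u[m,1],u[m,0]]=1;n,L=cv2.connectedComponents(Mk)
for i in range(1,n):
    k=L[u[:,1],u[:,0]]==i
    if k.sum()>3: print('waf',k.sum(),np.round(lt[k].mean(0),3),np.round(np.percentile(T[k,2],[5,50,95]),3))
```

```text
False
t 41.9 tcp [0.5243 0.4017 0.1842] F [1.  1.6 2.9] w 0.0003
[np.float64(3.96), np.float64(0.84)]
t 44.3 tcp [ 0.6674 -0.1201  0.2002] F [ 0.3  0.9 -0.7] w 0.0004
tilt -0.06545412963159455 0.1894798911532122 1212
waf 134 [ 0.061 -0.141] [0.012 0.02  0.029]
```

Run:
```python
from h import *
arm.move_l(sc(.147,-.032,.085),rate=.2)
print(arm.move_l(sc(.147,-.032,.0525),rate=.05,stop_force=15)); st()
arm.move_l(sc(.147,-.032,.2),rate=.2)
arm.movep(sc(.0,.15,.3),arm.read_tool_rot())
p,d=cap('scene','s7'); 
for t in('key_wide','key_mid','key_end'):
  for q in arm.regions_of(t,'scene')[:1]:
    Q,_=cloud('scene',d,cv2.erode(q['mask'].astype(np.uint8),np.ones((3,3)))>0);print(t,np.round(np.median(Q,0),3))
p2,dt=cap('top')
T,u=cloud('top',dt);h=cv2.cvtColor(p2,cv2.COLOR_RGB2HSV)[u[:,1],u[:,0]];lt=(T[:,:2]-OS)@np.c_[XS,YS]
m=(h[:,0]<18)&(h[:,1]>110)&(abs(lt[:,0])<.1)&(lt[:,1]>-.24)&(lt[:,1]<.13)&(T[:,2]<.08)
Mk=np.zeros(dt.shape,np.uint8);Mk[u[m,1],u[m,0]]=1;n,L=cv2.connectedComponents(Mk)
for i in range(1,n):
    k=L[u[:,1],u[:,0]]==i
    if k.sum()>3: print('waf',k.sum(),np.round(lt[k].mean(0),3),np.round(np.percentile(T[k,2],[5,50,95]),3))
a=cv2.resize(p[120:400,150:450],None,fx=1.3,fy=1.3);b=cv2.resize(p2[120:230,200:460],None,fx=1.5,fy=1.5)
b=cv2.resize(b,(390,165))
cv2.imwrite('pics/s7z.png',np.vstack([a,b])[:,:,::-1]); st()
```

```text
True
t 45.7 tcp [ 0.6679 -0.1212  0.0565] F [-1.  -0.3  4.5] w 0.0002
key_wide [ 0.663 -0.165  0.068]
key_mid [ 0.669 -0.119  0.058]
key_end [ 0.673 -0.072  0.067]
waf 134 [ 0.061 -0.141] [0.012 0.02  0.028]
waf 30 [-0.022 -0.115] [0.018 0.033 0.037]
t 47.8 tcp [0.537  0.0722 0.299 ] F [-0.4  0.4 -0.2] w 0.0005
```

View pics/s7z.png

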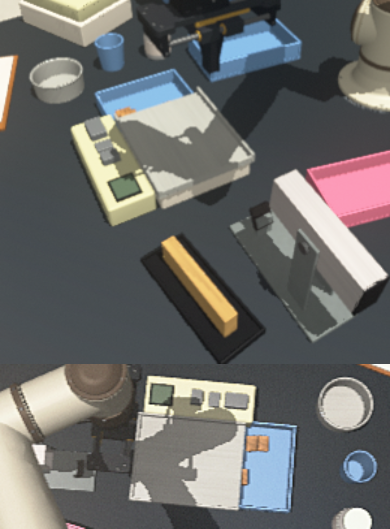

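Wide key up, middle key down, stick in the tray, tube slightly mouth-up. All three wafers lie below the bin's rim.

```bash
python3 -c "
from h import *
arm.sleep(.5);print(arm.job_done())"
```

```text
the job is handed in; nothing more can be done
None
```

Job handed in at about 48 s, and the final pictures agree: all three wafers in the blue bin (one leaning against its near wall below the rim), stick in its tray, tube about 0.07 rad mouth-up, middle key fully down with the wide key up, and the third key, sieve, jar and cup never touched.

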